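# Tap the taper key tight in the mixer's hub

### The arm

A 6-joint arm with a two-finger parallel gripper is mounted at the origin on a cart in front of the work surface, level with it; the furniture and walls round the work are solid. World frame = base frame: x ahead of the robot, y to its left, z up, the work surface at z = 0. Lengths are in mm, angles in rad, forces in N, time in s.
With the tool pointing down it reaches from about 350 to 975 mm from the base axis. Payload 7.1 kg.
Tool frame: the origin (TCP) lies on the front face of the gripper's body, between the roots of the fingers; the fingertips stand 80 mm ahead of it and the grasp point (between the pads) lies 61 mm ahead of it (env.tips_ahead is the distance from the TCP to the fingertips, in mm); z points along the fingers, y is the direction in which the jaws open and shut (so a half turn about z gives the same grasp; the last joint's range is limited). The gripper opens to 88 mm and grips with 3 to 60 N. Pads are 20 mm wide; open, the fingers measure 115 mm over their backs; the gripper's body (75 mm by 178 mm) begins 61 mm behind the grasp point.
Start: joints at [-1.173, 0.423, 1.63, -0, 1.089, -0.019], TCP at [253.038, -571.469, 302.675] pointing down, gripper open.
Joint ranges: [-3, 3], [-0.9, 2.11], [0.09, 2.58], [-1.31, 4.45], [0.11, 2.69], [-2.54, 2.54]. Speed limits (rad/s): [2.39, 2.39, 3.01, 3.14, 3.14, 3.14].

### API

Orientations are given as a unit quaternion [x, y, z, w].
In Python, from station import env, set_gripper, viewer, workorder gives the robot as it stands. Calls block until the motion is done:
- env.reach(position, orientation): joint-space move of the TCP to a pose.
- env.move_l(position, rot=None, rate=150, f_stop=None): straight line of the TCP; rot=None keeps the orientation; rate is the mean speed in mm/s. With f_stop (N) it stops when the force on the tool has changed by that much, and returns True; else False.
- env.move_joints(angles): joint-space move.
- set_gripper(opening): finger opening in mm; the grip force is fixed at half the most; returns when the fingers have stopped.
- env.hold(seconds).
- env.ik(position, orientation): joint angles nearest the present ones, or None.
- env.read_state(): the state.
- viewer.camera(name): name is "scene" or "top" or "wrist"; returns the picture (420x560x3 uint8, blue, green, red); there is no depth.
- viewer.camera_params(name): a dict with "fx", "fy", "cx", "cy" (pixels), "pose" (4x4, takes a point from camera to world coordinates); the wrist camera has in their place "tool_from_camera" (4x4, takes a point from camera to tool coordinates, whose origin is the TCP and whose axes are the flange's). Camera axes: x right, y up, looking along -z (the intrinsics and any distortion apply to the point x, -y, -z); pixel columns grow to the right and rows downward; lengths in mm; the calibration is good to about 2 mm. A picture is of the moment at which its call begins: read the wrist's pose just before it. camera_params takes no time and is no camera call.
A pose or a line that the arm cannot do raises env.IKError and nothing moves.
- workorder.sign_off(): hands the job in, once; it reports no verdict.
The state is a dict: "time_s": time; "qpos": joint angles; "dq": joint speeds; "tau": joint torques, N m; "tool_pos": TCP position; "orientation": TCP orientation; "force": force on the tool from outside, world axes, zero at the start; "wrist_torque": the same for the moment, N m; "width": finger opening in mm.
Only numpy, scipy, OpenCV 4.12 (cv2) and the standard library are available. Lean on these libraries where they do the work, as an engineer would, in place of code of your own. Each camera call takes 0.05 s, during which the arm holds its last target. There are 200 camera calls.

### The job

The hub of the tilted-shaft mixer is loose: take the steel taper key out of its rack, set it narrow end first into the gap between hub and square shaft with its flat face against the shaft, and let go so that it stands there by itself. Then tap it down on its head with the shut fingers, along the slope of the shaft, until it is firmly tight, and leave it. Feel for tightness rather than aiming at a depth, do not force the key with heavy blows, and do not disturb the dropper bottle or the petri dish.

Things in the scene. Friction and masses are not known exactly. Their poses are not given: they have to be found in the camera images.
- key: Bare steel taper key, 130 mm long, 0.2 kg. Origin: middle of its narrow end; z along the key to its head. Shank 90 mm long, 20 mm wide (y). The +x face is flat at x = +4 mm; the -x face tapers 1 in 10, from x = -4 mm at the tip to -13 mm below the head. It hangs upright in the rack by its head's underside; lift it 100 mm straight up to clear the rack.
- key_head (a point): Middle of the key's head, on the key at x -6, y 0, z 110 mm. The head is a block from z = 90 to 130 mm of the key, 28 mm wide (y from -14 to +14) and 30 mm deep (x from -21 to +9). Grasp it across y. Tap on its top, z = 130 mm.
- rack: Fixed dark sheet-steel stand with a slot in its top, 120 mm high; foot 100 x 80 mm, top 66 mm (x) by 52 mm (y). Origin: middle of its underside, z up. The key's head rests on its top.
- hub: Square aluminium hub block, 84 mm wide, 60 mm long, on the fixed grey mixer. Origin: middle of the keyway's mouth in the hub's upper face. z points out along the shaft, 30 degrees from vertical, leaning roughly to the robot: the key goes in along -z, its axes parallel to the hub's. x points from keyway to shaft. The keyway is a gap 26 mm wide (y from -13 to +13), right through.
- keyway_bottom (a point): Middle of the gap at the hub's lower end, 60 mm below the mouth, at x = +3 mm of the hub. The gap's -x wall tapers like the key, from x = -6.5 mm at the mouth to -0.5 mm here. Its +x side is the shaft's flat side, parallel to z, at x = +6.5 mm, up to 0.6 mm more or less from mixer to mixer; so the key first touches both sides at a depth of about 44 to 56 mm, its origin at x about +2.5 mm.
- shaft_end (a point): Middle of the end of the 30 mm square steel shaft, 4 mm above the hub's face. Let go 25 mm deep or more in the gap, the key slides down and stands loosely. Driven on, it yields some mm against a rising force, as the shaft gives a little. It is tight once a push of about 20 N along the shaft moves it no more; friction (0.5 to 0.7) then holds it. Pushing over 50 N is forcing it.
- dropper_bottle: Bystander: brown glass dropper bottle, 33 mm across, 79 mm high, standing near the bench's front edge. Origin in its underside.
- petri_dish: Bystander: clear shallow petri dish, 78 mm across, 15 mm high, near the bench's front edge. Origin in its underside.

How it is judged:
By the outcome, as a careful person would: the job done as asked, in the order asked, and still so for the second after the job is handed in, with the robot touching nothing.
It also fails if it takes over 61 s, if anything falls off the work surface, if the arm or the gripper's body presses on something with over 40 N, if the wrist force passes 120 N, or if a joint passes its speed limit or range.

## Working session

There is one attempt and no reset: what is moved stays moved. The work goes in short steps, each a Python script; the robot and the scene stay as the last script left them, time stands still between calls to the robot, and variables do not carry over. Pictures are saved under pics/ and viewed, about 8 in all and at most 12, crops included, and the job is handed in when it is done.

```bash
mkdir -p pics; ls; python3 - <<'E'
from station import env,set_gripper,viewer,workorder
import cv2,numpy as np
np.set_printoptions(precision=4,suppress=True)
for n in("scene","top"):
    cv2.imwrite(f"pics/{n}0.png",viewer.camera(n)); print(n,viewer.camera_params(n))
print(viewer.camera_params("wrist")); print(env.read_state())
E
```

```text
pics
scene {'fx': 407.12197905267595, 'fy': 407.12197905267595, 'cx': 289.63522602559914, 'cy': 208.64445071977977, 'pose': array([[   0.5568,    0.515 ,   -0.6518,  -71.6449],
       [  -0.8307,    0.341 ,   -0.4401, -586.6852],
       [  -0.0044,    0.7864,    0.6177,  623.9689],
       [   0.    ,    0.    ,    0.    ,    1.    ]])}
top {'fx': 431.7058252503349, 'fy': 431.7058252503349, 'cx': 277.62125724475334, 'cy': 212.55042982473825, 'pose': array([[  -0.0169,    0.9957,   -0.0907,  384.0582],
       [  -0.9998,   -0.0174,   -0.0048, -207.7561],
       [  -0.0064,    0.0906,    0.9959,  958.7302],
       [   0.    ,    0.    ,    0.    ,    1.    ]])}
{'fx': 328.26076822719676, 'fy': 328.26076822719676, 'cx': 281.22036665634437, 'cy': 216.53279689700705, 'tool_from_camera': array([[  0.0003,   0.9667,   0.2557,  69.4042],
       [  1.    ,  -0.0002,  -0.0006,  -0.2834],
       [ -0.0006,   0.2557,  -0.9667, -82.7884],
       [  0.    ,   0.    ,   0.    ,   1.    ]])}
{'time_s': 0.1, 'qpos': array([-1.173 ,  0.4238,  1.6306, -0.    ,  1.0886, -0.019 ]), 'dq': array([-0.0001, -0.0019, -0.0026, -0.0009,  0.0007,  0.0023]), 'tau': array([ -0.0009, -54.5617, -27.4324,   0.0645,   0.0187,  -0.0001]), 'tool_pos': array([ 252.9091, -571.1255,  301.9865]), 'orientation': array([ 0.9784,  0.2069, -0.0001, -0.0007]), 'force': array([-0.0257, -0.0361, -0.2543]), 'wrist_torque': array([ 0.0146, -0.033 , -0.0257]), 'width': 87.77867318125682}
```

View pics/scene0.png

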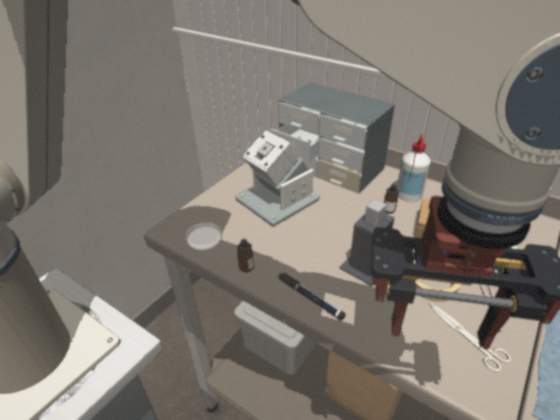

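View pics/top0.png

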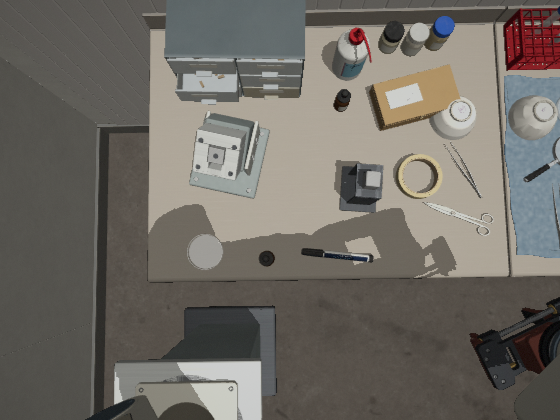

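Scene: hub at about (217,157) in top and (268,150) in scene, rack and key at (372,180) top and (376,215) scene, petri dish at (205,252) and dropper at (266,258) in top. I'll enlarge these areas in one composite.

```bash
python3 - <<'E'
import cv2,numpy as np
t=cv2.imread("pics/top0.png");s=cv2.imread("pics/scene0.png")
def c(im,x,y,w=80,h=60):
    o=cv2.resize(im[y:y+h,x:x+w],(400,300),interpolation=cv2.INTER_CUBIC)
    for k in range(0,w,10): cv2.putText(o,str(x+k),(k*400//w,8),0,.3,(0,255,255)); cv2.line(o,(k*400//w,8),(k*400//w,14),(0,255,255))
    for k in range(10,h,10): cv2.putText(o,str(y+k),(0,k*300//h+3),0,.3,(0,255,255))
    return o
cv2.imwrite("pics/crop1.png",np.vstack([np.hstack([c(t,180,125),c(t,330,155)]),np.hstack([c(s,235,120),c(s,335,190,100,75)])]))
E
```

```text
(no output)
```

View pics/crop1.png

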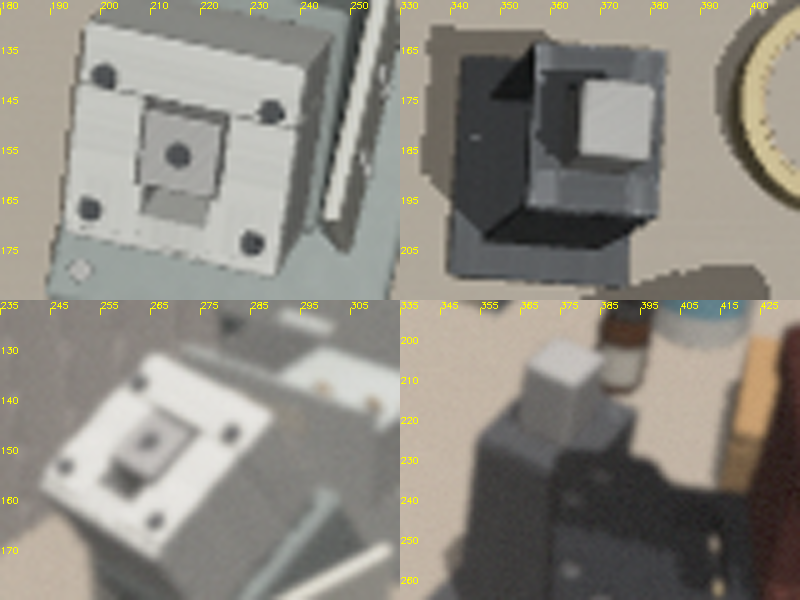

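The keyway is the dark slot on the robot-facing, downhill side of the shaft: top (215,166), scene (259,157). Hub bolts in top are (200.7,140.2), (234.3,147.3), (198,166.7), (230.3,173.5), with matching bolts in scene. The key head top spans about 366–381 by 171–187 in top. Next I triangulate.

```bash
cat > h.py <<'E'
from station import env,set_gripper,viewer,workorder
import cv2,numpy as np
from scipy.spatial.transform import Rotation as R
np.set_printoptions(precision=3,suppress=True)
def tcp():
    s=env.read_state(); T=np.eye(4); T[:3,:3]=R.from_quat(s["orientation"]).as_matrix(); T[:3,3]=s["tool_pos"]; return T
def ray(n,uv,T=None):
    p=viewer.camera_params(n); P=p["pose"] if n!="wrist" else T@p["tool_from_camera"]
    d=P[:3,:3]@np.array([(uv[0]-p["cx"])/p["fx"],-(uv[1]-p["cy"])/p["fy"],-1]); return P[:3,3],d/np.linalg.norm(d)
def onz(n,uv,z,T=None):
    o,d=ray(n,uv,T); return o+d*(z-o[2])/d[2]
def tri(rs):
    A=sum(np.eye(3)-np.outer(d,d) for o,d in rs); b=sum((np.eye(3)-np.outer(d,d))@o for o,d in rs)
    p=np.linalg.solve(A,b); return p,[np.linalg.norm(np.cross(p-o,d)) for o,d in rs]
def proj(n,X,T=None):
    p=viewer.camera_params(n); P=p["pose"] if n!="wrist" else T@p["tool_from_camera"]
    c=np.linalg.inv(P)@np.append(X,1); return np.array([p["cx"]+p["fx"]*c[0]/-c[2],p["cy"]+p["fy"]*c[1]/c[2]])
E
python3 - <<'E'
from h import *
tp=[(200.7,140.2),(234.3,147.3),(198,166.7),(230.3,173.5),(215.5,156)]
sc=[(262.7,136.7),(281,146.7),(248,153.3),(266,164.2),(264.8,148)]
P=[]
for a,b in zip(tp,sc):
    p,e=tri([ray("top",a),ray("scene",b)]); P.append(p); print(p,e)
P=np.array(P); print("n",np.cross(P[0]-P[3],P[1]-P[2])/np.linalg.norm(np.cross(P[0]-P[3],P[1]-P[2])), "sides",[np.linalg.norm(P[i]-P[j]) for i,j in((0,1),(2,3),(0,2),(1,3))])
print("y",(P[0]-P[1]+P[2]-P[3]),"x",P[0]-P[2]+P[1]-P[3])
print("head corners");[print(onz("top",c,160)) for c in((366.5,171),(380.8,171.5),(366,186.5),(380,187))]
print("rack top");[print(onz("top",c,120)) for c in((357,163.5),(383,165.5),(355.5,197),(381.5,198.5))]
print("scene head",[onz("scene",c,160) for c in((372.5,201),(386,205.5),(365.5,205),(377,210))])
print("byst",onz("top",(205,252),15),onz("top",(266,258),79))
E
```

```text
[593.038 -63.565 173.456] [np.float64(0.17916817324761392), np.float64(0.1791681732475672)]
[ 578.28  -125.683  173.513] [np.float64(0.08913017828836112), np.float64(0.08913017828823298)]
[548.333 -53.655 148.048] [np.float64(0.11469582658764442), np.float64(0.11469582658756065)]
[ 534.294 -115.121  147.184] [np.float64(0.17532424937146404), np.float64(0.17532424937162136)]
[564.684 -89.942 165.442] [np.float64(0.41129231723755044), np.float64(0.4112923172373684)]
n [ 0.482 -0.107 -0.869] sides [np.float64(63.84719972142857), np.float64(63.05518126403827), np.float64(52.367051946381885), np.float64(52.34072615166339)]
y [ 28.797 123.584   0.808] x [ 88.691 -20.472  51.737]
head corners
[ 531.948 -371.561  160.   ]
[ 530.518 -398.246  160.   ]
[ 502.686 -369.59   160.   ]
[ 501.28 -395.63  160.  ]
rack top
[ 554.644 -361.618  120.   ]
[ 549.724 -412.567  120.   ]
[ 488.276 -356.463  120.   ]
[ 484.428 -407.095  120.   ]
scene head [array([ 523.704, -373.477,  160.   ]), array([ 524.786, -400.268,  160.   ]), array([ 505.151, -367.849,  160.   ]), array([ 503.09 , -391.948,  160.   ])]
byst [386.415 -43.504  15.   ] [ 372.052 -178.398   79.   ]
```

Checks out: hub normal is 29.6° from vertical, yaw −13°, residuals under 0.5 mm. The head measures 30×27 mm at yaw about −4.5°, centred on (516.6,−384), and the rack top is 66×51 mm. Next: IK test for both wrist flips, then grasp and lift.

```bash
cat >> h.py <<'E'
def down(yaw): # tool x at yaw (deg), pointing down
    return R.from_euler("z",yaw,degrees=True)*R.from_euler("x",180,degrees=True)
HUB=R.from_euler("z",-13,degrees=True)*R.from_euler("y",-30,degrees=True)  # columns = hub axes
def hubtool(flip): return HUB*R.from_euler("z",180*flip,degrees=True)*R.from_euler("x",180,degrees=True)
H0=np.array([546.9,-85.8,150.7])
E
python3 - <<'E'
from h import *
print(HUB.as_matrix())
for f in(0,1):
    print(f,env.ik([516.6,-384,206],down(-4.5+180*f).as_quat()),env.ik(H0+HUB.apply([-6,0,206]),hubtool(f).as_quat()),env.ik(H0+HUB.apply([-6,0,330]),hubtool(f).as_quat()))
E
```

```text
[[ 0.844  0.225 -0.487]
 [-0.195  0.974  0.112]
 [ 0.5    0.     0.866]]
0 [-0.658  0.565  1.647 -0.     0.929  0.992] [-0.144 -0.023  2.229 -0.103  0.415  1.738] [-0.124 -0.308  2.177 -0.075  0.753  1.714]
1 [-0.658  0.565  1.647  0.     0.929 -2.15 ] [-0.144 -0.023  2.229 -0.103  0.415 -1.404] [-0.124 -0.308  2.177 -0.075  0.753 -1.427]
```

```bash
python3 - <<'E'
from h import *
q=down(-4.5).as_quat(); p=np.array([516.6,-384,206.])
env.reach(p+[0,0,80],q); env.move_l(p,rate=120)
set_gripper(20); s=env.read_state(); print(s["width"],s["force"],s["time_s"])
env.move_l(p+[0,0,110],rate=120); s=env.read_state(); print(s["tool_pos"],s["force"],s["width"],s["time_s"])
a=viewer.camera("scene")
T=tcp(); w=viewer.camera("wrist"); print(T)
c=proj("scene",p+[0,0,0]).astype(int); print(c)
x0,y0=c[0]-50,max(c[1]-40,0)
cv2.imwrite("pics/lift.png",np.vstack([np.hstack([cv2.resize(a[y0:y0+100,x0:x0+133],(400,300),interpolation=cv2.INTER_CUBIC),cv2.resize(a,(400,300))]),np.hstack([cv2.resize(w,(400,300)),np.zeros((300,400,3),np.uint8)])]))
cv2.imwrite("pics/lift_s.png",a);cv2.imwrite("pics/lift_w.png",w)
E
```

```text
28.02523089528735 [-0.978  0.681 -0.348] 3.1
[ 516.198 -383.717  315.031] [ 0.757 -0.673 -1.516] 27.876954807217803 4.1667
[[   0.997   -0.078   -0.002  516.218]
 [  -0.078   -0.997    0.001 -383.67 ]
 [  -0.002   -0.001   -1.     314.864]
 [   0.       0.       0.       1.   ]]
[379 184]
```

View pics/lift.png

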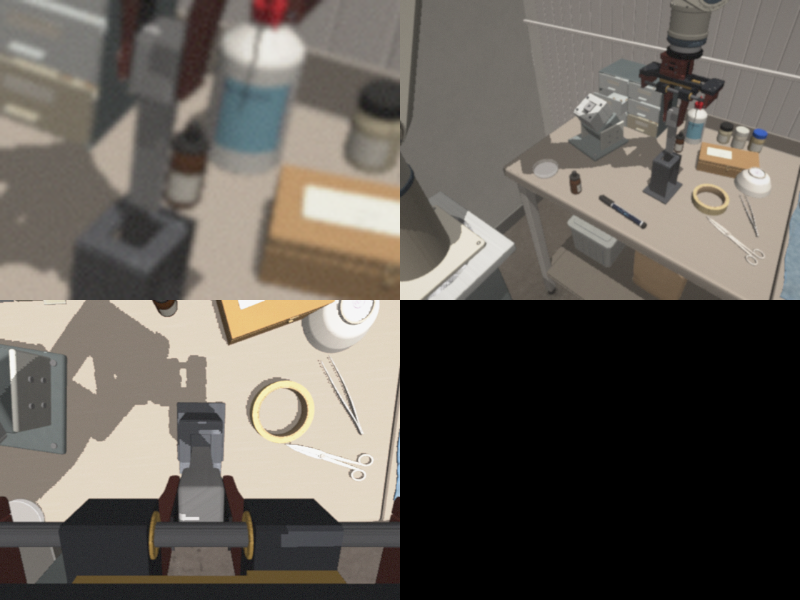

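Key is held at 28.0 mm width. The wrist view shows the shank running up to its tip near (205,440) in the half-size panel. Which way the flat face points is still ambiguous, so I'll project both hypotheses onto enlarged crops.

```bash
cat >> h.py <<'E'
KEY=[(4,10,0),(4,-10,0),(-4,-10,0),(-4,10,0),(4,10,90),(4,-10,90),(-13,-10,90),(-13,10,90)]
HEAD=[(9,14,90),(9,-14,90),(-21,-14,90),(-21,14,90),(9,14,130),(9,-14,130),(-21,-14,130),(-21,14,130)]
ED=[(0,1),(1,2),(2,3),(3,0),(4,5),(5,6),(6,7),(7,4),(0,4),(1,5),(2,6),(3,7)]
def keyT(T,f,dx=0,dz=0): # key frame; f=0: key x = tool x
    K=np.eye(4); r=(R.from_euler("x",180,degrees=True)*R.from_euler("z",180*f,degrees=True)).as_matrix()
    K[:3,:3]=r; K[:3,3]=[dx,0,66-5+dz]-r@np.array([-6,0,115]); return T@K
def draw(img,n,K,T,col,k=1,o=(0,0)):
    for pts in(KEY,HEAD):
        u=[(proj(n,(K@np.append(p,1))[:3],T)-o)*k for p in pts]
        for a,b in ED: cv2.line(img,tuple(int(v) for v in u[a]),tuple(int(v) for v in u[b]),col,1)
E
python3 - <<'E'
from h import *
T=np.array([[.997,-.078,-.002,516.218],[-.078,-.997,.001,-383.67],[-.002,-.001,-1,314.864],[0,0,0,1]])
out=[]
for n,f,x,y in(("wrist","pics/lift_w.png",240,140),("scene","pics/lift_s.png",360,130)):
    im=cv2.imread(f)[y:y+(180 if n=="wrist" else 100),x:x+(80 if n=="wrist" else 44)]
    big=cv2.resize(im,(266,600),interpolation=cv2.INTER_CUBIC); k=266/im.shape[1]
    for fl,col in((0,(0,255,0)),(1,(0,0,255))):
        b=big.copy(); draw(b,n,keyT(T,fl),T,col,k,(x,y)); out.append(b)
cv2.imwrite("pics/hyp.png",np.hstack([out[0],out[1],out[2]])); cv2.imwrite("pics/hyp2.png",np.hstack([out[2],out[3]]))
cv2.imwrite("pics/hypall.png",np.hstack([cv2.resize(o,(200,450)) for o in out]))
E
```

```text
(no output)
```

View pics/hypall.png

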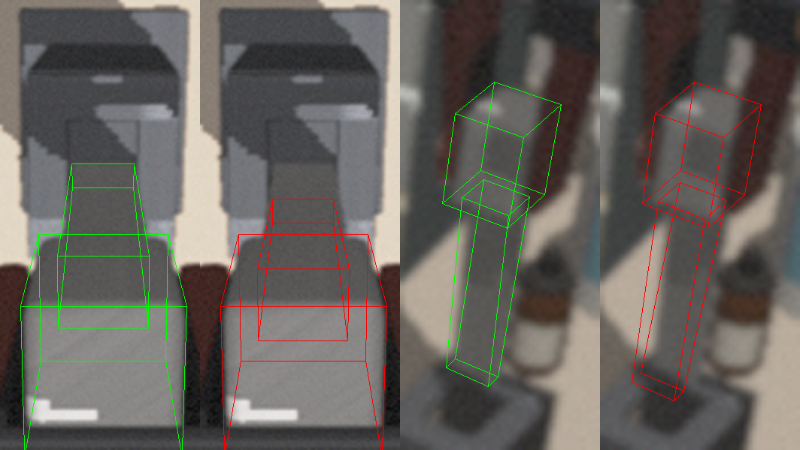

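Green (key +x along tool +x, so the flat face is on the camera side) matches in both views; red does not. Moving to above the hub, then looking along the tool.

```bash
cat >> h.py <<'E'
def keygo(d,x=2.5-4.5+2,y=0,rate=100,f_stop=None,H=None): # key tip at depth d (neg = above mouth), hub x,y
    H=H0 if H is None else H
    return env.move_l(H+HUB.apply([x-6,y,176-d]),rate=rate,f_stop=f_stop)
E
python3 - <<'E'
from h import *
p=env.read_state()["tool_pos"]; env.move_l(p+[0,0,60],rate=200)
env.reach(H0+HUB.apply([-6,0,176+90]),hubtool(0).as_quat())
keygo(-45); env.hold(.2)
T=tcp(); w=viewer.camera("wrist"); s=viewer.camera("scene"); t=viewer.camera("top")
np.save("T1.npy",T); st=env.read_state(); print(st["time_s"],st["force"],T,HUB.inv()*R.from_matrix(T[:3,:3]).apply([0,0,1]) if 0 else "")
for n,i in(("w",w),("s",s),("t",t)): cv2.imwrite(f"pics/h1{n}.png",i)
draw_=s.copy(); 
a=cv2.resize(s[70:170,215:315],(300,300),interpolation=cv2.INTER_CUBIC); b=cv2.resize(t[90:190,165:265],(300,300),interpolation=cv2.INTER_CUBIC)
cv2.imwrite("pics/h1.png",np.hstack([cv2.resize(w[:330,60:500],(800,600))[:,150:650],np.vstack([a,b])]))
E
```

```text
6.9083 [ 0.593  0.189 -2.107] [[  0.843  -0.225   0.488 434.272]
 [ -0.195  -0.974  -0.113 -59.834]
 [  0.501  -0.     -0.865 339.726]
 [  0.      0.      0.      1.   ]]
```

View pics/h1.png

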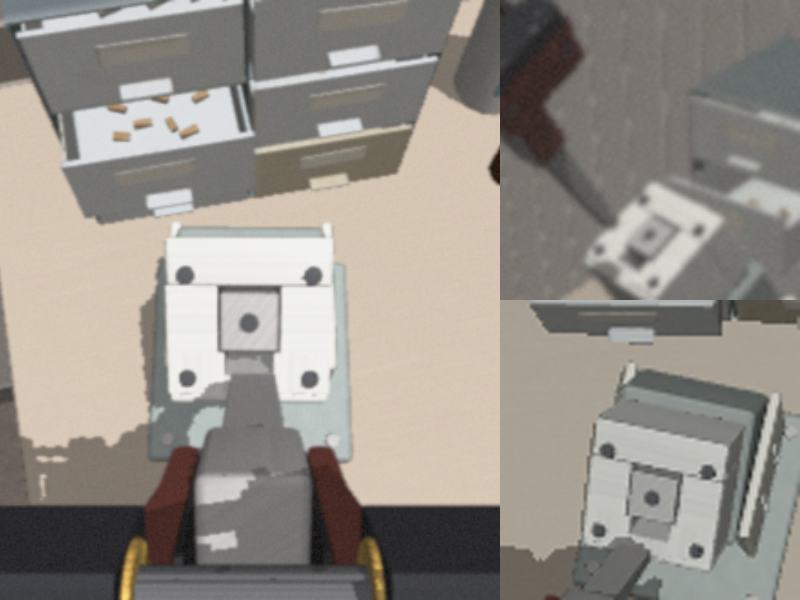

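Tool and hub are aligned, with bolt rows level at y=275 and y=378 in the panel. Shaft end is near (249,322), keyway near (248,360), key tip edge at (231–272, 373). Now bolt centroids go onto the hub face plane, and I check the tip's offset in the same camera.

```bash
python3 - <<'E'
from h import *
T=np.load("T1.npy"); g=cv2.cvtColor(cv2.imread("pics/h1w.png"),cv2.COLOR_BGR2GRAY)
k=800/440; px=lambda u,v:np.array([142.5+u/k,v/k])
ex,ey,ez=HUB.as_matrix().T
pts=[]
for u,v in((185,275),(313,275),(188,378),(310,378),(249,323)):
    c=px(u,v).round().astype(int); r=g[c[1]-7:c[1]+8,c[0]-7:c[0]+8].astype(float)
    th=np.median(r)-25; m=np.clip(th-r,0,None); yy,xx=np.mgrid[-7:8,-7:8]
    q=c+[(m*xx).sum()/m.sum(),(m*yy).sum()/m.sum()]; pts.append(q)
pts=np.array(pts);print(pts)
def plane(uv,h): # hub coords of ray at hub z=h, with H0
    o,d=ray("wrist",uv,T); o=HUB.inv().apply(o-H0); d=HUB.inv().apply(d); return o+d*(h-o[2])/d[2]
for q,h in zip(pts,(0,0,0,0,4)): print(plane(q,h))
print("shaft corners",[plane(px(*c),4) for c in((219,290),(280,290),(281,350),(219,350))])
K=keyT(T,0)
for y in(10,-10): print("tip pred",proj("wrist",(K@[4,y,0,1])[:3],T))
print("tip seen",px(231,373),px(272,373))
E
```

```text
[[243.685 151.242]
 [314.052 151.792]
 [245.094 207.74 ]
 [312.302 208.331]
 [278.939 177.334]]
[45.476 34.15   0.   ]
[ 45.02  -29.976   0.   ]
[-7.375 34.313  0.   ]
[ -7.922 -29.687   0.   ]
[22.218  2.033  4.   ]
shaft corners [array([38.387, 16.482,  4.   ]), array([ 38.404, -13.876,   4.   ]), array([  8.113, -14.763,   4.   ]), array([ 8.096, 16.892,  4.   ])]
tip pred [268.834 206.152]
tip pred [293.565 206.165]
tip seen [269.55 205.15] [292.1  205.15]
```

Spacing (64×53 mm bolts, 30 mm shaft) confirms scale. The hub correction is about (+1.2, +1.9) mm and the tip offset (+0.8, +0.3) mm. Inserting under guard.

```bash
python3 - <<'E'
from h import *
ox,oy=0.4,1.6
keygo(-6,x=ox+0.5,y=oy,rate=80); 
s=env.read_state(); print(s["force"],s["time_s"])
hit=keygo(12,x=ox+0.8,y=oy,rate=30,f_stop=6); s=env.read_state()
f=lambda s:(HUB.inv().apply(s["tool_pos"]-H0)-[-6,0,176],HUB.inv().apply(s["force"]))
print(hit,*f(s))
if not hit:
    hit=keygo(32,x=ox+1.6,y=oy,rate=30,f_stop=6); s=env.read_state(); print(hit,*f(s),s["time_s"])
T=tcp(); np.save("T2.npy",T); w=viewer.camera("wrist"); t=viewer.camera("scene")
cv2.imwrite("pics/i.png",np.hstack([cv2.resize(w[90:290,180:380],(500,500),interpolation=cv2.INTER_CUBIC),cv2.resize(t[80:200,215:287],(300,500),interpolation=cv2.INTER_CUBIC)]))
E
```

```text
[ 0.522 -0.274 -1.09 ] 7.55
False [  1.141   1.605 -12.095] [-0.574  0.365 -1.745]
False [  1.954   1.601 -32.054] [-1.788  0.231 -2.157] 9.1167
```

View pics/i.png

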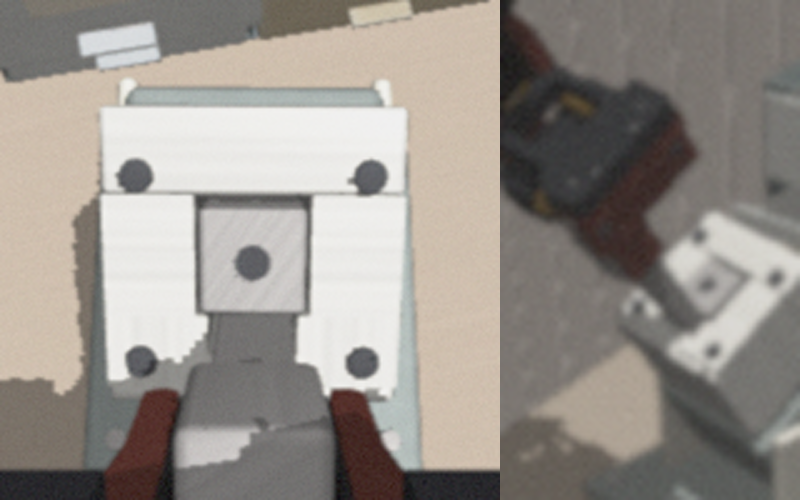

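Key is in by 32 mm with almost no side force, flat face against the shaft. A little deeper, then release and back off along the shaft.

```bash
python3 - <<'E'
from h import *
hit=keygo(38,x=2.0,y=1.6,rate=25,f_stop=5); s=env.read_state(); print(hit,HUB.inv().apply(s["tool_pos"]-H0)-[-6,0,176],HUB.inv().apply(s["force"]))
set_gripper(55); env.hold(.3)
p=env.read_state()["tool_pos"]; env.move_l(p+HUB.apply([0,0,70]),rate=150); set_gripper(0); env.hold(.2)
s=env.read_state(); print(s["time_s"],s["width"],HUB.inv().apply(s["force"]))
T=tcp(); np.save("T3.npy",T); w=viewer.camera("wrist"); t=viewer.camera("scene"); tp=viewer.camera("top")
for n,i in(("w",w),("s",t),("t",tp)): cv2.imwrite(f"pics/r{n}.png",i)
z=lambda i,s:cv2.resize(i,s,interpolation=cv2.INTER_CUBIC)
cv2.imwrite("pics/r.png",np.hstack([z(w[90:330,160:400],(500,500)),np.vstack([z(t[90:190,215:335],(300,250)),z(tp[110:210,165:285],(300,250))])]))
E
```

```text
False [  1.967   1.599 -38.177] [-1.451 -0.423 -1.758]
12.275 0.5730573113091653 [-0.723  0.411 -0.298]
```

View pics/r.png

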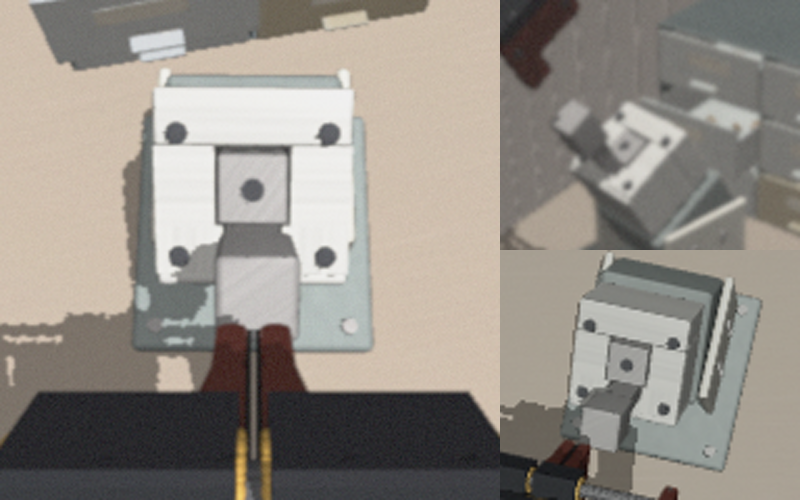

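The key stands by itself in the keyway, head at panel (258,290), aligned with the shaft. Now gentle guarded taps with the shut fingers.

```bash
cat >> h.py <<'E'
def hs():
    s=env.read_state(); return HUB.inv().apply(s["tool_pos"]-H0),HUB.inv().apply(s["force"]),s["time_s"]
def tap(F,rate=8,x=-4.0,y=1.2,back=4):
    p,f0,_=hs()
    hit=env.move_l(H0+HUB.apply([x,y,p[2]-16]),rate=rate,f_stop=F); p,f,t=hs()
    print(F,hit,"stop tip z %.2f"%(p[2]-80),"df",f-f0,end=" ")
    env.hold(.2); p2,f2,t=hs(); print("after %.2f"%(p2[2]-80),f2-f0,"t %.2f"%t)
    env.move_l(H0+HUB.apply([x,y,p2[2]+back]),rate=40); env.hold(.1)
    return p[2]-80
E
python3 - <<'E'
from h import *
env.move_l(H0+HUB.apply([-4,1.2,80+92]),rate=100); env.hold(.1); print(hs())
for F in(5,10,15): tap(F)
E
```

```text
(array([ -3.818,   1.225, 172.332]), array([-0.744,  0.356,  0.22 ]), 13.0333)
5 True stop tip z 78.42 df [ 2.34  -0.05   2.684] after 78.41 [2.317 0.031 2.877] t 14.74
10 True stop tip z 77.33 df [0.555 0.006 1.955] after 77.34 [2.147 0.239 0.672] t 16.21
15 True stop tip z 75.91 df [ 0.447 -0.512  3.709] after 75.88 [ 2.909 -1.071  3.552] t 17.71
```

```bash
python3 - <<'E'
from h import *
z=[tap(F) for F in(20,20,25,25,25)]
E
```

```text
20 True stop tip z 74.41 df [1.389 1.059 3.672] after 74.39 [1.333 0.357 4.108] t 19.23
20 True stop tip z 73.93 df [-0.037  0.372  4.014] after 73.92 [ 1.879 -0.247  4.69 ] t 20.66
25 True stop tip z 72.89 df [-0.277 -0.757  3.697] after 72.86 [ 0.62  -0.098  5.037] t 22.17
25 True stop tip z 72.48 df [ 1.055 -0.588  4.483] after 72.46 [ 0.593 -0.08   5.985] t 23.62
25 True stop tip z 72.14 df [ 0.396 -0.291  5.241] after 72.14 [-0.236 -1.103  4.811] t 25.06
```

Tap forces fall off once the move stops, so the taps are only brief. Now a sustained slow push, stepping the command and reading the force.

```bash
cat >> h.py <<'E'
def press(F,x=-4.0,y=1.2,step=.4,n=40,back=4):
    p,f0,_=hs(); env.move_l(H0+HUB.apply([x,y,p[2]-back+.6]),rate=20); p,_,_=hs(); c=p[2]; log=[]
    for i in range(n):
        c-=step; env.move_l(H0+HUB.apply([x,y,c]),rate=10,f_stop=F); p,f,t=hs(); log.append((c-80,p[2]-80,f[2]-f0[2]))
        if log[-1][2]>=F: break
    env.hold(.3); p,f,t=hs(); log.append((c-80,p[2]-80,f[2]-f0[2])); print("t %.2f"%t); print(np.array(log).round(2))
    env.move_l(H0+HUB.apply([x,y,p[2]+back]),rate=40); env.hold(.1)
E
python3 - <<'E'
from h import *
press(22,n=14)
E
```

```text
t 27.03
[[72.11 72.18  3.78]
 [71.71 72.1  11.56]
 [71.31 72.02 19.18]
 [70.91 71.83 23.48]
 [70.91 71.82 22.14]]
```

```bash
python3 - <<'E'
from h import *
for F in(26,26,26): press(F,n=12)
E
```

```text
t 29.28
[[71.64 71.88 10.81]
 [71.24 71.85 17.48]
 [70.84 71.65 22.72]
 [70.44 71.39 25.68]
 [70.04 71.08 27.37]
 [70.04 71.08 27.97]]
t 31.29
[[70.83 71.14 14.44]
 [70.43 71.03 21.62]
 [70.03 70.85 24.81]
 [69.63 70.59 29.31]
 [69.63 70.57 28.62]]
t 33.05
[[70.3  70.63 17.34]
 [69.9  70.53 23.63]
 [69.5  70.35 28.07]
 [69.5  70.36 28.42]]
```

```bash
python3 - <<'E'
from h import *
press(32,n=12,step=.3); press(22,n=12,step=.3); press(22,n=12,step=.3)
p,_,_=hs(); env.move_l(H0+HUB.apply([-4,1.2,p[2]+80]),rate=150); env.hold(.3); print(hs())
T=tcp(); w=viewer.camera("wrist"); t=viewer.camera("scene"); tp=viewer.camera("top")
z=lambda i,s:cv2.resize(i,s,interpolation=cv2.INTER_CUBIC)
cv2.imwrite("pics/e.png",np.hstack([z(w[90:330,160:400],(400,400)),np.vstack([z(t[90:190,215:335],(240,200)),z(tp[110:210,165:285],(240,200))])]))
cv2.imwrite("pics/ef.png",np.vstack([cv2.imread("pics/e.png")[:, :640],z(tp[220:280,150:310],(640,200))]))
E
```

```text
t 35.31
[[70.21 70.43 15.13]
 [69.91 70.4  19.47]
 [69.61 70.34 25.94]
 [69.31 70.22 29.45]
 [69.01 70.04 32.02]
 [69.01 70.04 32.58]]
t 37.07
[[69.85 70.09 14.35]
 [69.55 70.03 20.23]
 [69.25 69.99 26.51]
 [69.25 70.   25.94]]
t 38.82
[[69.82 70.06 13.61]
 [69.52 70.01 19.61]
 [69.22 69.97 25.89]
 [69.22 69.98 25.33]]
(array([ -4.357,   1.166, 233.025]), array([ 0.531, -0.839, -0.924]), 40.1667)
```

View pics/ef.png

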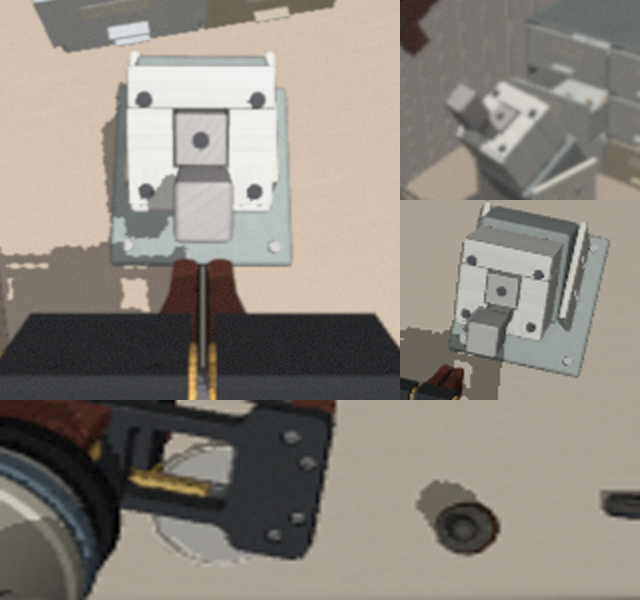

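The key sits straight and driven in (head at about (203,205) in the wrist panel). The last two pushes to 26 N stopped at the same place (69.99 and 69.97). The bottle and dish stand in place, and the fingers are well clear. Handing in.

```bash
python3 -c "
from h import *
workorder.sign_off(); print(env.read_state()['time_s'])"
```

```text
the job is handed in; nothing more can be done
the job is handed in; nothing more can be done
```

The taper key is in the keyway and tight, and I handed the job in at about 40 s on the robot clock. I inserted it 38 mm deep with its flat face against the shaft and let go. It slid down and stood by itself before I drove it along the shaft with the shut fingers.

- **Tightness:** the brief taps kept moving the key a little, so I finished with slow, sustained pushes of up to about 33 N. The last two pushes of about 26 N both stopped at the same place, 69.99 and 69.97 mm above the hub face. By the command position, that puts the key about 60 mm deep.
- **Depth:** first contact was at about 52 mm and the key was then driven about 8 mm.
- **Force readings:** the tap forces I read were only 3–6 N, because they were taken after each tap had stopped. I did not record the peaks; the taps were set to stop at 5–25 N.
- **Last pictures:** the key sits straight in the keyway and the fingers are clear of it. The dropper bottle and petri dish look undisturbed, though the arm partly hid the dish in the last top view, and I judged both by eye without measuring them again.

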